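Lock the tea chest with its curved pin

ROBOT

A 7-joint arm with a two-finger parallel gripper is mounted at the origin on the work surface. World frame = base frame: x ahead of the robot, y to its left, z up, the work surface at z = 0. Lengths are in m, angles in rad, forces in N, time in s.
With the tool pointing down it reaches from about 0.425 to 0.875 m from the base axis. Payload 9.9 kg.
Tool frame: the origin (TCP) lies at the very end of the fingers, on their centre line; the grasp point (between the pads) lies ctrl.pinch_z behind it (ctrl.pinch_z is the distance from the TCP to the grasp point, in m); z points along the fingers, x is the direction in which the jaws open and shut, and the axes are right-handed (so a half turn about z gives the same grasp; the last joint's range is limited). The gripper opens to 85 mm and grips with 20 to 120 N. Pads are 22 mm wide; open, the fingers measure 114 mm over their backs; the gripper's body (76 mm by 85 mm) begins 54 mm behind the grasp point. The pads swing forward as they close: fully open they stand 13 mm farther back than shut.
Start: joints at [-1.279, 0.576, 0.025, 1.437, -0.015, 1.129, -0.057], TCP at [0.248, 0.628, 0.211] pointing down, gripper open.
Joint ranges: [-2.76, 2.76], [-0.34, 2.15], [-1.52, 1.57], [0.19, 2.46], [-1.09, 4.23], [0.17, 1.99], [-2.82, 2.82]. Speed limits (rad/s): [2.22, 2.22, 3.01, 3.01, 3.14, 3.14, 3.14].

INTERFACE

Orientations are given as a unit quaternion [w, x, y, z].
In Python, from workcell import ctrl, kin, sense, eyes gives the robot as it stands. The module is installed in compiled form; this text tells all that it offers. Calls block until the motion is done:
- ctrl.movep(position, orientation): joint-space move of the TCP to a pose.
- ctrl.movel(position, vel=0.15, rot=None, stop_force=None): straight line of the TCP; rot=None keeps the orientation; vel is the mean speed in m/s. With stop_force (N) it stops when the force on the tool has changed by that much, and returns True; else False.
- ctrl.movej(angles): joint-space move.
- ctrl.grip(opening): opening from 0.0 (shut) to 1.0 (fully open); the grip force is fixed at half the most; returns when the fingers have stopped.
- ctrl.hold(seconds).
- kin.inverse_kinematics(position, orientation): joint angles nearest the present ones, or None.
- sense(): the state.
- eyes.capture(name): name is "scene" or "side" or "wrist"; returns a dict with "frame" (400x640x3 uint8, red, green, blue), "z_map" (400x640 float32, m along the optical axis (not along the pixel's ray), 0 where there is no reading), "K" (3x3 intrinsics, pixels), "T" (4x4, takes a point from camera to world coordinates). Camera axes: x right, y down, z forward; pixel columns grow to the right and rows downward; lengths in m; the calibration is good to about 2 mm. A picture is of the moment at which its call begins.
A pose or a line that the arm cannot do raises ctrl.MotionError and nothing moves.
- ctrl.close_job(): hands the job in, once; it reports no verdict.
The state is a dict: "time_s": time; "joint_positions": joint angles; "joint_velocities": joint speeds; "tau": joint torques, N m; "position": TCP position; "eef_rot": TCP orientation; "ft_force": force on the tool from outside, world axes, zero at the start; "ft_torque": the same for the moment, N m; "width": opening from 0.0 (shut) to 1.0 (fully open).
Only numpy, scipy, OpenCV 4.12 (cv2) and the standard library are available. Lean on these libraries where they do the work, as an engineer would, in place of code of your own. Each camera call takes 0.05 s, during which the arm holds its last target. There are 200 camera calls.

TASK

Lock the tea chest: take the curved pin (the one whose rod sweeps in a wide quarter circle, not the straight pin or the one with the small tight hook) by its wooden grip and swing its rod through the steel eye on the chest's lid, following the curve, until the grip is close up to the eye. Leave it lying flat on the lid, let go.

Things in the scene. Friction and masses are not known exactly. Their poses are not given: they have to be found in the camera images.
- pin: curved pin, 90 g, lying flat, z up. Wooden grip 30 (x) x 24 (y) x 42 mm high; origin: centre of its underside. Round steel rod 8 mm thick, axis 4 mm above the underside, leaves the grip along +x, straight to x = 34 mm, then an arc of radius 60 mm about (34, -60) mm, bending to -y through 80 degrees, tip at (93, -50) mm. Two bystanders share the grip: one rod straight, one a 15 mm radius hook
- pin_seat (a point): point on the curved pin's rod axis where its straight shank becomes the arc: (34, 0, 4) mm in the pin's frame, 19 mm ahead of the grip's face. It lies in the eye when the pin is home
- chest: fixed white tea chest with a flat bare wooden lid 260 (x) x 240 mm (y), lid top 70 mm above the origin (centre of the underside). A steel eye, an upright ring with its foot let into the lid, stands at the lid's middle in the chest's x-z plane: the pin passes it along the chest's y, from either side. Chest x points roughly away from the robot
- eye (a point): middle of the eye's opening at the level of the rod of a pin lying on the lid: (0, 0, 74) mm in the chest's frame. Fixed closed eye of 6 mm wire, opening 34 mm wide at this level, 40 mm at its widest, up to 34 mm above the lid; wire top 40 mm above the lid. The rod can enter only tip first
Things that resemble listed ones, but are neither listed nor needed, are in the scene too. What is shaped like the pin but blue, purple or red is not meant.

How it is judged:
By the outcome, as a careful person would: the job done as asked, in the order asked, and still so for the second after the job is handed in, with the robot touching nothing.
It also fails if it takes over 48 s, if anything falls off the work surface, if the arm or the gripper's body presses on something with over 40 N, if the wrist force passes 120 N, or if a joint passes its speed limit or range.

## Working session

There is one attempt and no reset: what is moved stays moved. The work goes in short steps, each a Python script; the robot and the scene stay as the last script left them, time stands still between calls to the robot, and variables do not carry over. Pictures are saved under pics/ and viewed, about 8 in all and at most 12, crops included, and the job is handed in when it is done.

```bash
mkdir -p pics; cat > h.py <<'E'
import numpy as np, cv2
from workcell import ctrl, kin, sense, eyes
def snap(name, fn):
    c=eyes.capture(name); cv2.imwrite('pics/'+fn+'.png', c['frame'][:,:,::-1]); np.savez('pics/'+fn+'.npz',**c); return c
def world(c):
    K,T,z=c['K'],c['T'],c['z_map']; v,u=np.mgrid[:z.shape[0],:z.shape[1]]
    p=np.stack([(u-K[0,2])/K[0,0]*z,(v-K[1,2])/K[1,1]*z,z],-1)
    return p@T[:3,:3].T+T[:3,3]
def onplane(c,uv,h):
    K,T=c['K'],c['T']; uv=np.atleast_2d(uv).astype(float)
    d=np.c_[(uv[:,0]-K[0,2])/K[0,0],(uv[:,1]-K[1,2])/K[1,1],np.ones(len(uv))]@T[:3,:3].T
    return T[:3,3]+d*((h-T[2,3])/d[:,2])[:,None]
E
python3 - <<'E'
from h import *
a=snap('scene','s0'); b=snap('side','d0')
cv2.imwrite('pics/both.png', np.vstack([a['frame'],b['frame']])[:,:,::-1][:, :])
print(a['T'],b['T'],a['K'],ctrl.pinch_z,sense()['eef_rot'],sense()['time_s'])
E
```

```text
[[ 0.87139657  0.38258708 -0.30707514  0.74287533]
 [ 0.49037007 -0.69756268  0.52243995 -0.36175746]
 [-0.01432538 -0.60583284 -0.79546298  0.78590064]
 [ 0.          0.          0.          1.        ]] [[-0.99854625 -0.01651393  0.05130964  0.43077657]
 [-0.04979087  0.64720679 -0.76068669  0.7165943 ]
 [-0.02064602 -0.76213559 -0.64708816  0.63222576]
 [ 0.          0.          0.          1.        ]] [[471.27740061   0.         326.16719879]
 [  0.         471.27740061 203.32884748]
 [  0.           0.           1.        ]] 0.0187 [ 4.46964311e-04  8.26736534e-01  5.62588818e-01 -5.69863116e-04] 0.1
```

View pics/s0.png

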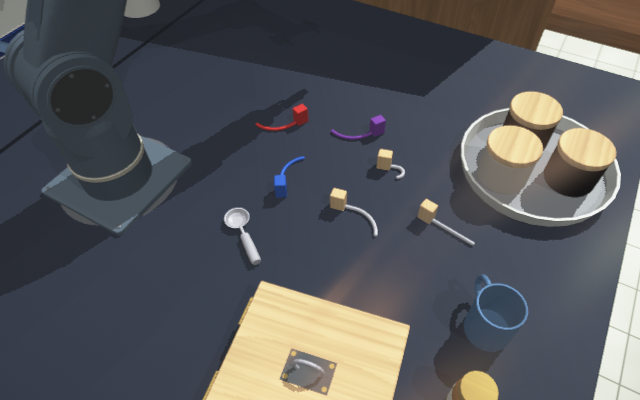

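View pics/d0.png

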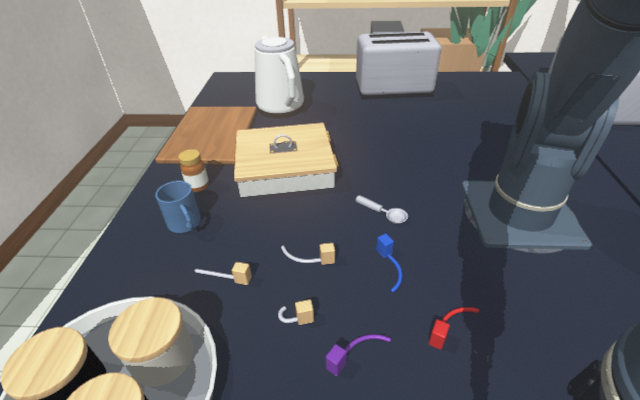

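The scene view shows the curved pin (grip at (339,200), tip at (376,235)), the hook at (385,160), the straight pin at (428,212) and the chest with its eye at about (305,370). The side view shows the same curved pin with its grip at (327,254) and the eye at (283,145).

```bash
python3 - <<'E'
from h import *
for n in ['s0','d0']:
    c=np.load(f'pics/{n}.npz'); W=world(c); hsv=cv2.cvtColor(c['frame'],cv2.COLOR_RGB2HSV)
    wood=((hsv[...,0]>8)&(hsv[...,0]<30)&(hsv[...,1]>60)&(hsv[...,2]>110))
    def rep(t,m): 
        p=W[m]; print(n,t,len(p),np.median(p,0).round(4),p.min(0).round(3),p.max(0).round(3))
    u,v=(339,198) if n=='s0' else (327,254)
    m=np.zeros(wood.shape,bool); m[v-14:v+15,u-14:u+15]=1
    rep('grip',m&wood&(W[...,2]>.037)); rep('gripall',m&wood&(W[...,2]>.005))
    u,v=(365,212) if n=='s0' else (297,255)
    m=np.zeros(wood.shape,bool); m[v-22:v+26,u-19:u+20]=1
    rod=m&(hsv[...,1]<70)&(hsv[...,2]>120); rep('rod',rod)
    vs,us=np.nonzero(rod); P=onplane(c,np.c_[us,vs],.006); print(P[::max(1,len(P)//12),:2].round(3).tolist())
    lid=wood&(abs(W[...,2]-.07)<.006)
    if n=='d0': lid[:, :225]=0
    k,l,st,_=cv2.connectedComponentsWithStats(lid.astype(np.uint8)); i=1+st[1:,4].argmax(); lid=l==i
    rep('lid',lid); print(cv2.minAreaRect(W[lid][:,:2].astype(np.float32)*1000))
    u,v=(305,368) if n=='s0' else (283,143)
    m=np.zeros(wood.shape,bool); m[v-20:v+20,u-25:u+25]=1
    rep('eye',m&(W[...,2]>.09)&(W[...,2]<.125)); p=W[m&(W[...,2]>.09)&(W[...,2]<.125)][:,:2]
    if len(p)>3: print(np.linalg.svd(p-p.mean(0))[2][0], p.mean(0))
E
```

```text
s0 grip 131 [0.4646 0.1613 0.0394] [ 0.449 -0.362  0.037] [0.743 0.176 0.786]
s0 gripall 284 [0.4669 0.1549 0.036 ] [ 0.449 -0.362  0.005] [0.743 0.176 0.786]
s0 rod 179 [0.53   0.1646 0.0048] [ 0.477  0.129 -0.004] [0.567 0.18  0.01 ]
[[0.476, 0.173], [0.49, 0.169], [0.499, 0.171], [0.507, 0.172], [0.508, 0.167], [0.515, 0.165], [0.527, 0.166], [0.538, 0.166], [0.545, 0.161], [0.551, 0.157], [0.552, 0.146], [0.56, 0.142], [0.561, 0.132]]
s0 lid 15500 [ 0.5722 -0.1418  0.0684] [ 0.45  -0.288  0.064] [ 0.725 -0.041  0.073]
((594.6805419921875, -162.2390594482422), (260.65496826171875, 204.3470001220703), 11.279478073120117)
s0 eye 143 [ 0.6006 -0.1804  0.1041] [ 0.575 -0.187  0.091] [ 0.622 -0.174  0.111]
[0.98216063 0.18804388] [ 0.60003497 -0.18057097]
d0 grip 132 [0.4603 0.1668 0.0411] [0.431 0.15  0.037] [0.477 0.717 0.632]
d0 gripall 279 [0.4599 0.1731 0.0351] [0.431 0.15  0.005] [0.477 0.717 0.632]
d0 rod 168 [0.5266 0.164  0.0063] [ 0.431  0.121 -0.003] [0.565 0.717 0.632]
[[0.563, 0.127], [0.561, 0.139], [0.556, 0.148], [0.544, 0.154], [0.537, 0.159], [0.538, 0.165], [0.536, 0.168], [0.506, 0.167], [0.525, 0.17], [0.495, 0.169], [0.509, 0.173], [0.516, 0.176]]
d0 lid 4224 [ 0.5937 -0.1499  0.0695] [ 0.447 -0.319  0.064] [ 0.745 -0.038  0.073]
((596.1868286132812, -178.8226776123047), (259.8537902832031, 246.91786193847656), 10.958517074584961)
d0 eye 49 [ 0.5967 -0.1783  0.1025] [ 0.573 -0.185  0.092] [ 0.619 -0.171  0.109]
[-0.98314141 -0.18284682] [ 0.59606301 -0.17815763]
```

```bash
cat >> h.py <<'E'
def down(deg):
    t=np.radians(deg)/2; return np.array([0,np.cos(t),np.sin(t),0])
def R2(deg):
    t=np.radians(deg); return np.array([[np.cos(t),-np.sin(t)],[np.sin(t),np.cos(t)]])
E
python3 - <<'E'
from h import *
E=np.array([.597,-.179]); cy=11; c=E+R2(cy)@[-.06,0]
for off in (90,-90):
    for (xy,yaw,z) in [((.4625,.164),7,.2),((.4625,.164),7,.006)]+[(c+R2(y)@[-.034,.06],y,.08) for y in (16,-30,-79)]:
        q=kin.inverse_kinematics([*xy,z],down(yaw+off)); print(off,yaw,np.round(xy,3),None if q is None else np.round(q,2))
for off in (90,-90):
    q=kin.inverse_kinematics([.44,.164,.2],down(7+off))
    if q is not None and abs(q[6])<2: ctrl.movep([.44,.164,.22],down(7+off)); break
print(off,sense()['time_s']); ctrl.hold(.2); snap('wrist','w1')
E
```

```text
90 7 [0.462 0.164] [-0.48  0.32  0.05  1.93 -0.02  0.9   1.28]
90 7 [0.462 0.164] [-0.4   0.61 -0.05  2.13  0.08  0.4   1.18]
90 16 [ 0.489 -0.142] [ 0.15  0.5   0.07  2.03 -0.06  0.61  2.1 ]
90 -30 [ 0.539 -0.121] [-0.03  0.57  0.25  1.93 -0.21  0.68  1.4 ]
90 -79 [ 0.591 -0.146] [-0.08  0.65  0.39  1.78 -0.34  0.77  0.68]
-90 7 [0.462 0.164] [-0.97  0.4   0.76  1.94 -0.34  0.93 -1.49]
-90 7 [0.462 0.164] [-0.72  0.66  0.43  2.14 -0.61  0.46 -1.26]
-90 16 [ 0.489 -0.142] [-0.19  0.57  0.58  2.04 -0.5   0.67 -0.57]
-90 -30 [ 0.539 -0.121] [-0.48  0.86  1.13  1.94 -0.95  1.   -0.99]
-90 -79 [ 0.591 -0.146] [-0.42  0.92  1.13  1.79 -0.95  1.09 -1.88]
90 1.925
```

View pics/w1.png

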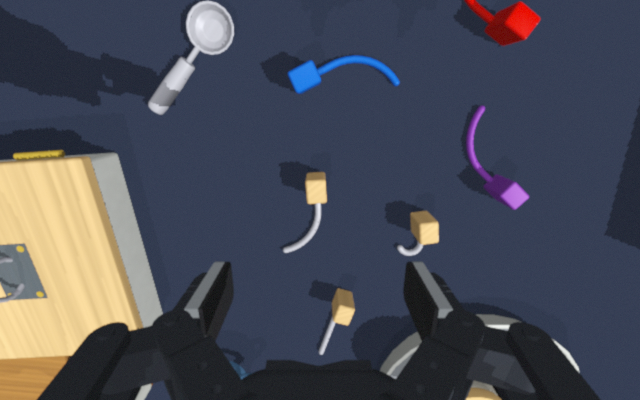

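The wrist view shows the curved pin's grip at (316,188) and its tip at (287,250). The space around the grip is clear.

```bash
python3 - <<'E'
from h import *
c=np.load('pics/w1.npz'); W=world(c); hsv=cv2.cvtColor(c['frame'],cv2.COLOR_RGB2HSV)
m=np.zeros(W.shape[:2],bool); m[165:212,298:335]=1
wood=m&(hsv[...,0]>8)&(hsv[...,0]<30)&(hsv[...,1]>60)&(hsv[...,2]>90)
g=wood&(abs(W[...,2]-.042)<.008); p=W[g]; print(len(p),p.mean(0),cv2.minAreaRect(p[:,:2].astype(np.float32)*1000))
m[:]=0; m[206:256,278:328]=1
rod=m&(hsv[...,1]<75)&(hsv[...,2]>100); vs,us=np.nonzero(rod)
P=onplane(c,np.c_[us,vs],.006)[:,:2]
print(len(P),P[np.argmin(P[:,0])],P[np.argmin(P[:,1])])
# rigid fit: circle fit for arc points, then yaw from centre->grip
tip=P[P[:,1]<P[:,1].min()+.006].mean(0); print('tip~',tip)
G=p.mean(0)[:2]; d=tip-G; print('len',np.hypot(*d),'yaw',np.degrees(np.arctan2(d[1],d[0]))-np.degrees(np.arctan2(-.048,.0925)))
sh=P[P[:,0]<G[0]+.035]; f=np.polyfit(sh[:,0],sh[:,1],1); print('shank yaw',np.degrees(np.arctan(f[0])),len(sh), 'dy at G',np.polyval(f,G[0])-G[1])
E
```

```text
495 [0.45940006 0.16450979 0.04068942] ((460.8960876464844, 164.64366149902344), (30.12773895263672, 24.00067710876465), 9.970685005187988)
438 [0.4908687  0.17469161] [0.56071543 0.13016905]
tip~ [0.56200735 0.1333158 ]
len 0.10724420757776708 yaw 10.515675940309187
shank yaw -5.50520239789997 19 dy at G 0.009935535777844562
```

```bash
cat >> h.py <<'E'
EYE=np.array([.598,-.1793]); CY=10.9; CEN=EYE+R2(CY)@[-.06,0]; YF=CY-90
def pose(yaw): return CEN+R2(yaw)@[-.034,.06]
E
python3 - <<'E'
from h import *
ctrl.grip(.65); G=[.4609,.1646]; r=down(100)
ctrl.movep([*G,.09],r); print(ctrl.movel([*G,.007],vel=.12,stop_force=15)); ctrl.grip(0)
s=sense(); print(s['width'],s['position'],s['time_s'])
ctrl.movel([*G,.16],vel=.2); print(sense()['width'],sense()['ft_force'])
y0=YF+80+20; ctrl.movep([*pose(y0),.16],down(y0+90)); ctrl.hold(.2)
a=snap('scene','s2'); b=snap('side','d2'); snap('wrist','w2')
cv2.imwrite('pics/m2.png',np.hstack([a['frame'][150:,120:520],b['frame'][50:300,140:540]])[:,:,::-1])
s=sense(); print(y0,s['position'],s['time_s'],s['width'])
E
```

```text
False
0.26311124601783265 [0.4612862  0.16475638 0.00783524] 4.4083
0.26401595280869145 [ 0.16503228 -0.10592455 -1.37679788]
20.900000000000006 [ 0.48611181 -0.14607115  0.16002853] 6.8667 0.26368411436926803
```

View pics/m2.png

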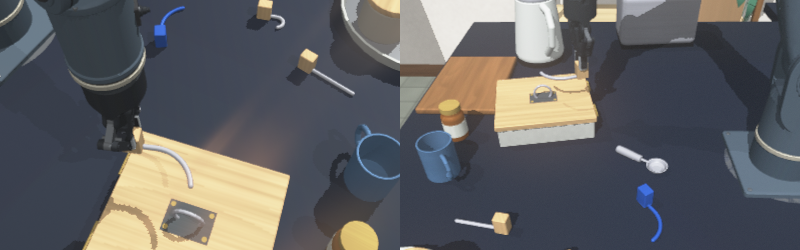

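View pics/w2.png

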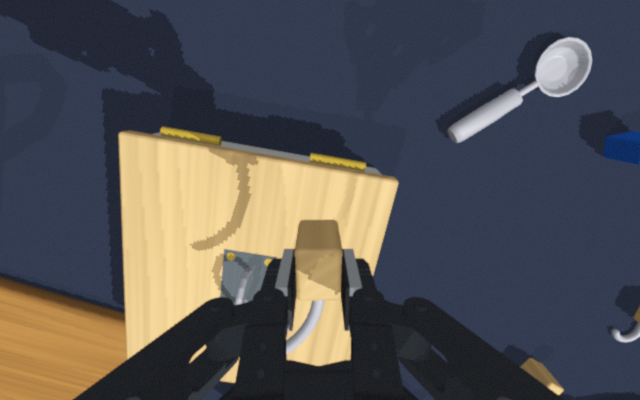

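The pin is held level with its grip between the jaws. The scene crop shows the tip at (192,185) and the eye at (187,217). I'll descend just short of the eye and check.

```bash
python3 - <<'E'
from h import *
y0=YF+100
print(ctrl.movel([*pose(y0),.082],vel=.12,stop_force=8)); ctrl.hold(.1)
a=snap('scene','s3'); b=snap('side','d3'); s=sense(); print(s['position'],s['time_s'],s['ft_force'])
def proj(c,p):
    q=(np.asarray(p)-c['T'][:3,3])@c['T'][:3,:3]; return (c['K']@(q/q[2]))[:2]
out=[]
for c in (a,b):
    im=np.ascontiguousarray(c['frame'][:,:,::-1]); e=proj(c,[*EYE,.074]); print('eye',e)
    x0,y0_=int(e[0])-65,min(int(e[1])-50,300)
    k=cv2.resize(im[y0_:y0_+100,x0:x0+130],None,fx=3,fy=3,interpolation=cv2.INTER_CUBIC)
    for a_ in (0,20,40,60,80): # predicted rod centreline points, red
        t=np.radians(a_); w=pose(y0)+R2(y0)@[.034+.06*np.sin(t),-.06+.06*np.cos(t)]
        cv2.circle(k,tuple(int(v) for v in (proj(c,[*w,.0785])-[x0,y0_])*3),2,(0,0,255),-1)
    cv2.circle(k,tuple(int(v) for v in (e-[x0,y0_])*3),2,(0,255,0),-1)
    for d in (-.02,.02): # ring sides at widest
        w=EYE+R2(CY)@[d,0]; cv2.circle(k,tuple(int(v) for v in (proj(c,[*w,.09])-[x0,y0_])*3),2,(255,0,0),-1)
    out.append(k)
cv2.imwrite('pics/m3.png',np.hstack(out))
E
```

```text
False
[ 0.48637595 -0.14685996  0.08269383] 7.8667 [ 0.59621241  0.10114725 -0.94440875]
eye [308.43079434 369.24665523]
eye [281.51436143 145.87359616]
```

View pics/m3.png

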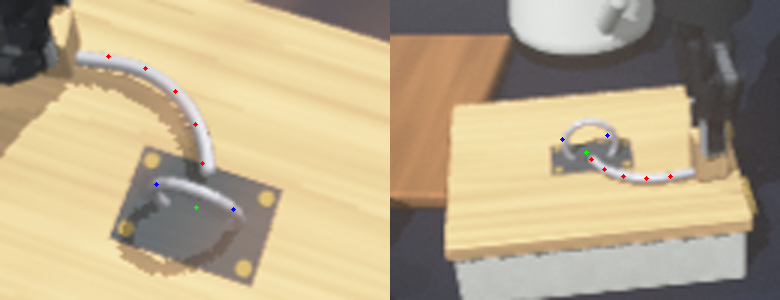

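The predicted rod (red) and eye markers match both views to about 2–3 mm, and the tip is in front of the opening. Next is the swing.

```bash
python3 - <<'E'
from h import *
for y in np.arange(YF+90,YF-1,-10):
    hit=ctrl.movel([*pose(y),.082],vel=.05,rot=down(y+90),stop_force=6)
    s=sense(); print(round(y,1),hit,s['ft_force'].round(1),round(s['time_s'],2))
    if hit: break
ctrl.hold(.1); a=snap('scene','s4'); b=snap('side','d4')
f=lambda i:cv2.resize(i,None,fx=3,fy=3,interpolation=cv2.INTER_CUBIC)
cv2.imwrite('pics/m4.png',np.hstack([f(a['frame'][300:400,243:373]),f(b['frame'][95:195,216:346])])[:,:,::-1]); print(s['position'],s['width'])
E
```

```text
10.9 False [-0.6 -0.3 -0.5] 8.26
0.9 False [-0.8  1.4 -0.4] 8.65
-9.1 False [-0.1  0.9 -1.1] 9.04
-19.1 False [-0.4 -0.3 -0.8] 9.43
-29.1 False [ 0.6 -0.1 -0.3] 9.82
-39.1 False [-0.3 -0.1 -1.1] 10.22
-49.1 False [ 0.3  0.6 -0.4] 10.61
-59.1 False [ 0.4 -0.8  0.5] 11.0
-69.1 False [-0.1 -0.5 -1.5] 11.39
-79.1 False [-0.6  0.7 -0.6] 11.78
[ 0.59108101 -0.14569628  0.08185384] 0.2641002884637132
```

View pics/m4.png

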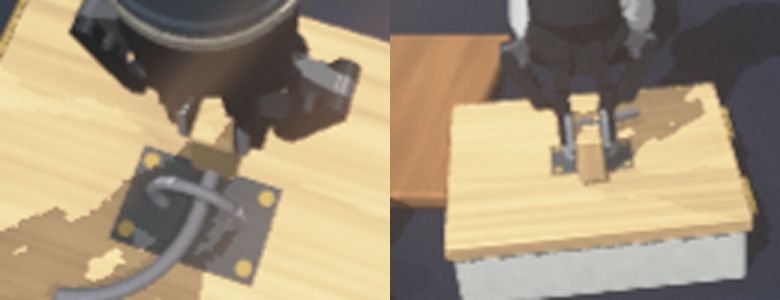

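The rod passes through the ring and the grip sits right in front of it. I'll lower it, release and retreat.

```bash
python3 - <<'E'
from h import *
p=pose(YF); print(ctrl.movel([*p,.0755],vel=.02,stop_force=4)); s=sense(); print(s['position'],s['ft_force'])
ctrl.grip(.6); ctrl.movel([*p,.2],vel=.15); ctrl.movep([.45,.0,.3],down(YF+90)); ctrl.hold(.3)
a=snap('scene','s5'); b=snap('side','d5')
f=lambda i:cv2.resize(i,None,fx=3,fy=3,interpolation=cv2.INTER_CUBIC)
cv2.imwrite('pics/m5.png',np.hstack([f(a['frame'][300:400,243:373]),f(b['frame'][95:195,216:346])])[:,:,::-1])
for c,sl in ((a,(slice(300,400),slice(243,373))),(b,(slice(95,195),slice(216,346)))):
    W=world(c)[sl]; h=cv2.cvtColor(c['frame'],cv2.COLOR_RGB2HSV)[sl]
    m=(abs(W[...,2]-.112)<.007)&(h[...,0]>8)&(h[...,0]<30)&(h[...,1]>60)
    q=W[m]; 
    if len(q)>5:
        r=cv2.minAreaRect(q[:,:2].astype(np.float32)*1000); print(len(q),np.median(q,0),r,'seat err mm',(R2(-CY)@(np.array(r[0])/1000+R2(YF)@[.034,0]-EYE))*1000)
print(sense()['time_s'])
E
```

```text
True
[ 0.59170286 -0.14589257  0.07791506] [-1.66055352  0.58502884  7.37921425]
325 [ 0.59468407 -0.14814927  0.11014928] ((593.9117431640625, -146.9158935546875), (24.035476684570312, 30.623075485229492), 11.722695350646973) seat err mm [ 2.10918753 -1.42707379]
70 [ 0.59112155 -0.14029448  0.11086982] ((590.4323120117188, -144.07867431640625), (23.316402435302734, 34.111114501953125), 7.095517635345459) seat err mm [-0.77096497  2.01690294]
14.95
```

View pics/m5.png

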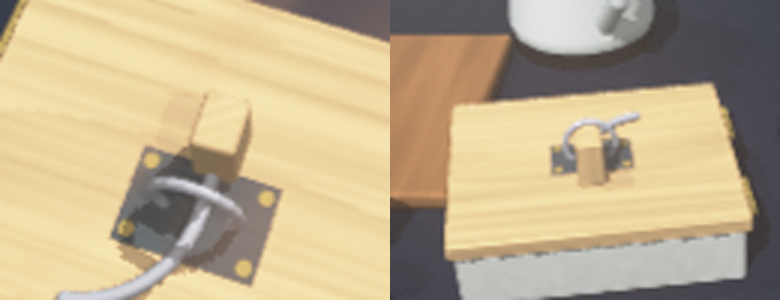

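The rod runs through the eye, the grip stands flat on the lid just in front of it, and the robot is clear. Both views put the seat within about 2.5 mm of the eye.

```bash
python3 -c "
from h import *
ctrl.close_job()"
```

```text
the job is handed in; nothing more can be done
```

The tea chest is locked and the job is handed in. I took the curved pin by its wooden grip, swung its rod through the eye along the arc, lowered it onto the lid and let go. The robot then moved clear; the clock stood at 15.0 s of the allowed 48 s.

- **Forces:** the swing met no contact, with every reading at 1.5 N or less. Setting the pin down read about 7 N on the tool.
- **Fit:** the last pictures show the rod through the ring. The pin's seat point is within about 2.5 mm of the eye in both views.
- **Lying flat:** the grip top measures 110–111 mm high, against 112 mm expected, which is within the calibration error.
- **Disagreements:** the two cameras differ by about 4–5 mm on the eye and the grip, so I used values between them for the eye. An early attempt to get the pin's yaw from its shank pixels was unreliable (-5.5°). I discarded it for the grip's outline and the tip, which agreed at about 10°.

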